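# Open the wide polishing barrel on the jeweller's bench

### The job

Open the wide polishing barrel so the finished rings can be taken out: turn its bayonet lid anticlockwise (seen from above) by the bar until the lugs stand in the slots of the collar, lift it straight out, and set it down gently, right way up, in the middle of the square soldering board. Leave the narrow barrel alone.

Things in the scene. Friction and masses are not known exactly. Their poses are not given: they have to be found in the camera images.
- wide_lid: Loose lid, 0.25 kg: aluminium disc 80 mm wide, 22 thick; on top a black grip bar 66 long (along x), 20 wide (y), 34 tall. At the disc's foot two lugs at +x and -x, in line with the bar: 14 wide, 7 thick, reaching 52 from the axis, 5 mm play in height. Origin: centre of its underside, z up. Starts locked in the wide barrel, bar 45-75 degrees clockwise (from above) of the slot line; turns easily.
- wide_barrel: Wide black rubber barrel, 118 mm across, 98 high, fixed by a foot 150 long (x). Origin: centre of underside, z up. Lid rests on a ledge 80 above it. The steel collar's inward flange (inner diameter 87) holds the lugs down; two slots, 38 wide, at its +x and -x, show as gaps. Lid comes out with its bar within 10 degrees of this x, either way; end stops 11 degrees anticlockwise past it.
- board: Square pale soldering board, fixed, 180 x 180 mm, 15 mm thick. Origin: centre of its underside (top surface at 15 mm), x and y along its edges.
- narrow_barrel: Bystander: a closed barrel of the same make, narrow, 84 mm in diameter, 136 mm high with its bar, 0.95 kg, standing loose on the bench. Origin: centre of its underside. Not to be moved.
Not all that is in view belongs to the job. Several things have the shape of the wide_lid; the one meant has the colours described above.

How it is judged:
By the outcome, as a careful person would: the job done as asked, in the order asked, and still so for the second after the job is handed in, with the robot touching nothing.
It also fails if it takes over 48 s, if anything falls off the work surface, if the arm or the gripper's body presses on something with over 40 N, if the wrist force passes 120 N, or if a joint passes its speed limit or range.

### The arm

A 6-joint arm with a two-finger parallel gripper is mounted at the origin on the work surface. World frame = base frame: x ahead of the robot, y to its left, z up, the work surface at z = 0. Lengths are in mm, angles in degrees, forces in N, time in s.
With the tool pointing down it reaches from about 350 to 850 mm from the base axis. Payload 8.1 kg.
Tool frame: the origin (TCP) lies at the very end of the fingers, on their centre line; the grasp point (between the pads) lies 19 mm behind it; z points along the fingers, y is the line along which they close (so a half turn about z gives the same grasp; the last joint's range is limited). The gripper opens to 85 mm and grips with 20 to 120 N. Pads are 22 mm wide; open, the fingers measure 114 mm over their backs; the gripper's body (76 mm by 85 mm) begins 54 mm behind the grasp point. The pads swing forward as they close: fully open they stand 13 mm farther back than shut.
Start: joints at [62.659, 7.471, 85.268, -0, 87.261, -4.893], TCP at [229.091, 554.547, 231.292] pointing down, gripper open.
Joint ranges: [-169.43, 169.43], [-51.17, 129.36], [1.28, 143.12], [-76.62, 256.62], [0, 156.53], [-152.29, 152.29]. Speed limits (degrees/s): [136.94, 136.94, 159.86, 180, 180, 180].

### API

Orientations are given as [roll, pitch, yaw] about the fixed x, y, z axes, in that order (R = Rz(yaw) Ry(pitch) Rx(roll)).
In Python, from bench import status, viewer, job gives the robot as it stands.
- The arm moves only by the tool arm_command, never from a script. Its argument "targets" is a list that holds one entry, the list of rows, each a list of 7 numbers: the shift along the world's x, y, z in m, then the turn, a rotation vector about the world's x, y, z in rad, then the opening, from -1 (shut) to 1 (fully open). In form: [[[dx, dy, dz, rx, ry, rz, gripper], ...]]. A call has 1 to 10 rows; each row shifts and turns the commanded pose from where the row before left it; what a row does not reach is not made up. A row lasts 1/8 s, in which the tool goes at most 62.5 mm and 10.7 degrees, less where a joint would pass 70% of its speed; a pose out of reach is approached as far as the arm can. A call with a gripper value outside its range is refused whole. The fingers move at their own pace and stop on an object; "force" is the grip in N (left out, the last holds). Time passes only in rows, so rows that do not move let the fingers close. It gives the time, the measured TCP pose, the force, the opening and the grip force at its end, in the units of the state.
- status.sense(): the state, without advancing time (a new reading comes with each control period).
- viewer.snapshot(name): name is "scene" or "top" or "wrist"; returns the picture (420x560x3 uint8, red, green, blue); there is no depth.
- viewer.camera_model(name): a dict with "vertical_fov" (degrees; the focal length in pixels is half the picture's height over the tangent of half this angle, whatever the lens; pixels are square), "cx", "cy" (the principal point, pixels), "k1" (the pictures are not rectified: a ray, as slopes to the right and down, at radius r is drawn at 1 + k1 r^2 times it, then the intrinsics apply), "xyz" and "attitude" of the camera in the world. Camera axes: x right, y down, z forward; pixel columns grow to the right and rows downward; lengths in mm; the calibration is good to about 2 mm. A picture is of the moment at which its call begins: read the wrist's pose just before it. camera_model takes no time and is no camera call; for the wrist camera it gives the pose at the moment of the call.
- job.hand_in(): hands the job in; it is judged then, once.
The state is a dict: "time": time; "joint_pos": joint angles; "qd": joint speeds; "joint_efforts": joint torques, N m; "tool_pos": TCP position; "tcp_rot": TCP orientation; "ft_force": force on the tool from outside, world axes, zero at the start; "wrist_torque": the same for the moment, N m; "finger_gap": finger opening in mm; "grip_force": force on a finger pad.
Only numpy, scipy, OpenCV 4.12 (cv2) and the standard library are available. Lean on these libraries where they do the work, as an engineer would, in place of code of your own. Each camera call takes 0.05 s, during which the arm holds its last target. There are 200 camera calls.

## Working session

There is one attempt and no reset: what is moved stays moved. The work goes in short steps, Python scripts to look and compute and a tool call to move; the robot and the scene stay as the last step left them, time stands still between calls to the robot, and variables do not carry over. Pictures are saved under pics/ and viewed, at most 10 in all, crops included, and the job is handed in when it is done.

Besides the shell and the picture viewer there is one more tool, called after "Request:" as name(argument=value, ...), one argument or row to a line, values as JSON. arm_command: Moves the arm, as the interface text tells. Its arguments: {"type":"object","properties":{"targets":{"type":"array"},"force":{"type":"number"}},"required":["targets"]}

```bash
mkdir -p pics; cat > h.py <<'E'
import numpy as np, cv2
from scipy.spatial.transform import Rotation as R
from bench import status, viewer, job
def ray(m,u,v):
    f=210/np.tan(np.radians(m['vertical_fov']/2))
    d=np.array([(u-m['cx'])/f,(v-m['cy'])/f]); s=d.copy()
    for _ in range(30): s=d/(1+m['k1']*(s@s))
    a=np.array(m['attitude'],float)
    Rm=a if a.shape==(3,3) else R.from_euler('xyz',a,degrees=True).as_matrix()
    return np.array(m['xyz'],float),Rm@np.array([s[0],s[1],1.])
def atz(m,u,v,z):
    o,d=ray(m,u,v); return o+d*(z-o[2])/d[2]
def tri(l):
    A=np.zeros((3,3));b=np.zeros(3)
    for m,u,v in l:
        o,d=ray(m,u,v);d=d/np.linalg.norm(d);P=np.eye(3)-np.outer(d,d);A+=P;b+=P@o
    p=np.linalg.solve(A,b)
    return p,[np.linalg.norm(np.cross(p-ray(*x)[0],ray(*x)[1]/np.linalg.norm(ray(*x)[1]))) for x in l]
def snap(n,fn):
    im=viewer.snapshot(n);cv2.imwrite('pics/'+fn,im[:,:,::-1]);return im
E
python3 - <<'E'
from h import *
print(status.sense())
import json
M={}
for n in('scene','top','wrist'):
    M[n]=viewer.camera_model(n);print(n,M[n])
    snap(n,n+'0.png')
json.dump(M,open('m0.json','w'),default=lambda a:np.array(a).tolist())
E
```

```text
{'time': 0.0, 'joint_pos': array([ 6.26591394e+01,  7.51658339e+00,  8.53304955e+01,  1.07273386e-03,
        8.72632456e+01, -4.89361705e+00]), 'qd': array([-0.02350333, -0.00790633, -0.02150466, -0.04294657,  0.0081119 ,
        0.01438676]), 'joint_efforts': array([-4.03446566e-04, -5.69395959e+01, -5.00553310e+01, -4.05856144e-04,
        1.49667822e-02, -1.93763401e-05]), 'tool_pos': array([228.81481207, 554.03885284, 230.21742139]), 'tcp_rot': array([-1.79890169e+02, -1.04788334e-02,  1.57552694e+02]), 'ft_force': array([-0.62158015,  1.02731602, -1.16928797]), 'wrist_torque': array([-0.0222121 ,  0.00264353, -0.01897195]), 'grip_force': 0.0, 'finger_gap': 85.13825010813979}
scene {'vertical_fov': 52.03871521783359, 'cx': 271.84418898694827, 'cy': 208.63292419556345, 'k1': -0.04279255114563189, 'xyz': array([1392.22038582,   97.44422655,  697.91655635]), 'attitude': array([-126.64046961,   -0.91304291,  100.50743975])}
top {'vertical_fov': 56.44196224520579, 'cx': 280.0854345119957, 'cy': 216.7770065896571, 'k1': -0.08608384489750769, 'xyz': array([409.75014264, -41.46065618, 831.84331607]), 'attitude': array([-169.49431424,    0.72074959,  -88.90182921])}
wrist {'vertical_fov': 63.75713065074924, 'cx': 272.7000803021301, 'cy': 208.10023563490986, 'k1': 0.021053063422032857, 'xyz': array([167.21500475, 580.35688894, 372.00060895]), 'attitude': array([1.64728134e+02, 1.17139491e-01, 6.75523552e+01])}
```

View pics/top0.png

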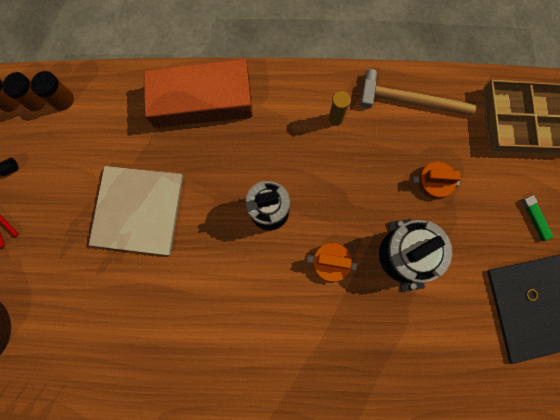

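View pics/scene0.png

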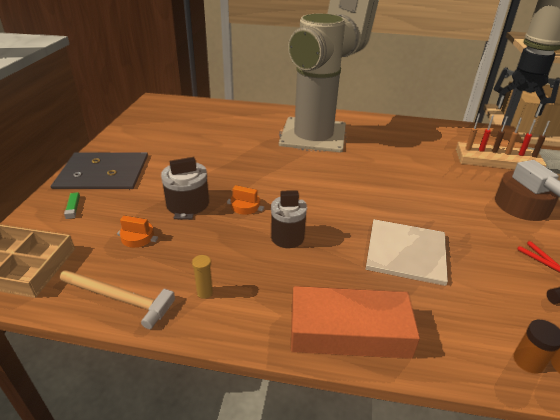

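Top view: candidates for the lid are the aluminium disc with black bar in the wide barrel (418,250), the narrow barrel's own lid (268,200), and orange lids at (440,180) and (333,263). The description picks (418,250). The pale board is at (137,211); the dark slab at (530,305) is something else. In the scene view the barrel is at (186,185), the board at (408,250) and the narrow barrel at (289,218). Close crop to check:

```bash
python3 - <<'E'
import cv2,numpy as np
a=cv2.imread('pics/top0.png')[205:305,365:465];b=cv2.imread('pics/scene0.png')[150:225,150:225]
a=cv2.resize(a,(500,500),interpolation=cv2.INTER_CUBIC);b=cv2.resize(b,(300,300),interpolation=cv2.INTER_CUBIC)
c=np.zeros((500,800,3),np.uint8);c[:,:500]=a;c[:300,500:]=b
cv2.imwrite('pics/crop1.png',c)
E
```

```text
(no output)
```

View pics/crop1.png

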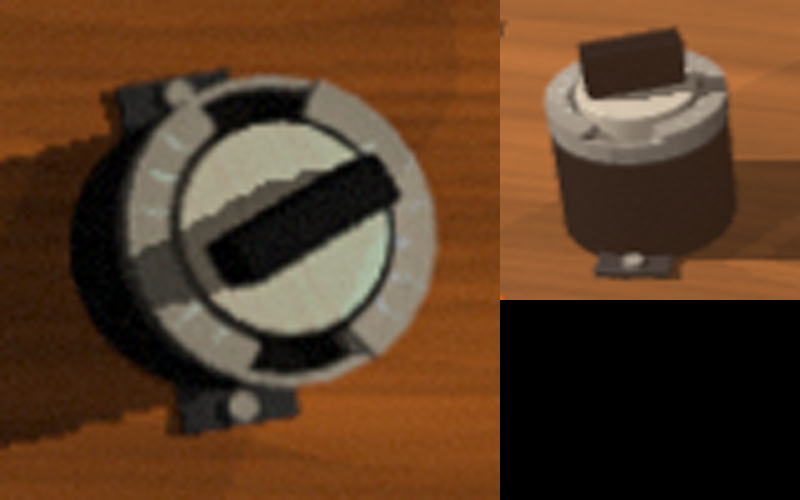

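The crop confirms an aluminium disc with a black bar. The slot gaps are at crop (262,100) and (305,350), and the bar runs from (225,265) to (388,173), about 70° clockwise of the slots, which fits the text.

```bash
python3 - <<'E'
from h import *
import json
M=json.load(open('m0.json'));T=M['top'];S=M['scene']
t=lambda x,y:(T,365+x/5,205+y/5)
s=lambda x,y:(S,150+(x-500)/4,150+y/4)
print('barends',tri([t(388,173),s(583,43)]),tri([t(225,265),s(680,31)]))
print('mid',atz(*t(306,219),136))
e1=atz(*t(388,173),136);e2=atz(*t(225,265),136);d=e1-e2;print('len',np.linalg.norm(d),'barang',np.degrees(np.arctan2(d[1],d[0])))
g1=atz(*t(262,100),98);g2=atz(*t(305,350),98);d=g1-g2;print('slot',np.linalg.norm(d),np.degrees(np.arctan2(d[1],d[0])),(g1+g2)/2)
l,r,tp,b=[atz(*t(*p),98) for p in((125,235),(437,225),(275,73),(290,385))];print('collar',l,r,tp,b)
# board top corners
bt=[(105,168),(183,174),(170,254),(90,247)];bs=[(366,257),(374,222),(448,232),(446,280)]
P=np.array([atz(T,*p,15) for p in bt]);print('board',P.round(1),P.mean(0),[np.linalg.norm(P[i]-P[i-1]) for i in range(4)])
Q=np.array([atz(S,*p,15) for p in bs]);print(Q.round(1),Q.mean(0))
print('narrow',atz(T,269,200,136),tri([(T,269,199),(S,289.5,196)]))
E
```

```text
barends (array([ 501.04605586, -322.70977104,  138.1618337 ]), [np.float64(1.1564128884023261), np.float64(1.156412888402158)]) (array([ 468.22858608, -266.19733105,  134.07860377]), [np.float64(1.9263583030159621), np.float64(1.926358303015864)])
mid [ 484.53956472 -293.77372746  136.        ]
len 69.99374230516153 barang -61.01002642819402
slot 95.59341582688488 7.5905004042552005 [ 486.69704629 -298.80738638   98.        ]
collar [ 481.66419298 -237.93976218   98.        ] [ 486.93710835 -358.40166462   98.        ] [ 544.65611192 -298.03445351   98.        ] [ 426.26567424 -298.90420592   98.        ]
board [[665.1 364.4  15. ]
 [652.6 186.   15. ]
 [477.2 202.4  15. ]
 [488.  379.6  15. ]] [570.73209375 283.10740689  15.        ] [np.float64(177.76400008144276), np.float64(178.79366382177412), np.float64(176.16183903011301), np.float64(177.4946757394219)]
[[628.2 189.8  15. ]
 [490.5 208.9  15. ]
 [494.  393.9  15. ]
 [668.8 365.8  15. ]] [570.40933273 289.59039882  15.        ]
narrow [569.3893144   -9.41656075 136.        ] (array([573.90992654,  -5.96438142, 123.01469311]), [np.float64(2.8306495800056135), np.float64(2.8306495800056055)])
```

Barrel axis is near (485,-298), and bar ends measured at z≈136 check against the text. Bar length 70 and collar 120 are also close. The turn needed is about 69°. The board is at about (571,283). I'll go via the board and then to the barrel, looking with the wrist camera at both.

Request:
arm_command(
  targets=[
    [[0.039,-0.038,0.01,0,0,-0.096,0.3],[0.039,-0.038,0.01,0,0,-0.096,0.3],[0.039,-0.038,0.01,0,0,-0.096,0.3],[0.039,-0.038,0.01,0,0,-0.096,0.3],[0.039,-0.038,0.01,0,0,-0.096,0.3],[0.039,-0.038,0.01,0,0,-0.096,0.3],[0.039,-0.038,0.01,0,0,-0.096,0.3],[0,0,0,0,0,0,0.3],[0,0,0,0,0,0,0.3]],
  ],
)

```text
time: 1.27
tool_pos: [501.8, 288.5, 300.8]
tcp_rot: [-179.9, -0.0, 119.0]
ft_force: [-0.6, 0.5, 0.4]
finger_gap: 55.6
grip_force: 0.0
```

```bash
python3 - <<'E'
from h import *
import json
m=viewer.camera_model('wrist');im=snap('wrist','w1.png')
json.dump(m,open('m1.json','w'),default=lambda a:np.array(a).tolist())
s=status.sense();print(s['time'],s['tool_pos'],s['tcp_rot'],s['finger_gap'],s['joint_pos'])
E
```

```text
1.325 [501.38028589 289.04535135 300.72713165] [-1.79942700e+02 -2.96307757e-02  1.19112067e+02] 55.649384768847995 [ 2.48718354e+01  3.16948241e+00  8.26515191e+01  2.53823978e-02
  9.42383321e+01 -4.23838320e+00]
```

Request:
arm_command(
  targets=[
    [[0,-0.058,0,0,0,0,0.3],[0,-0.058,0,0,0,0,0.3],[0,-0.058,0,0,0,0,0.3],[0,-0.058,0,0,0,0,0.3],[0,-0.058,0,0,0,0,0.3],[0,-0.058,0,0,0,0,0.3],[0,-0.058,0,0,0,0,0.3],[-0.004,-0.058,0,0,0,0,0.3],[-0.005,-0.058,0,0,0,0,0.3],[-0.006,-0.058,0,0,0,0,0.3]],
  ],
)

```text
time: 2.58
tool_pos: [487.3, -291.6, 301.1]
tcp_rot: [180.0, -0.0, 119.2]
ft_force: [0.4, -0.8, -0.2]
finger_gap: 55.7
grip_force: 0.0
```

Request:
arm_command(
  targets=[
    [[0,0,0,0,0,0,0.3],[0,0,0,0,0,0,0.3]],
  ],
)

```text
time: 2.82
tool_pos: [487.4, -290.2, 300.8]
tcp_rot: [180.0, -0.1, 119.1]
ft_force: [-0.2, 1.1, 0.2]
finger_gap: 55.9
grip_force: 0.0
```

```bash
python3 - <<'E'
from h import *
import json
m=viewer.camera_model('wrist');im=snap('wrist','w2.png')
json.dump(m,open('m2.json','w'),default=lambda a:np.array(a).tolist())
s=status.sense();print(s['time'],s['tool_pos'],s['tcp_rot'],s['finger_gap'],s['joint_pos'])
a=cv2.imread('pics/w1.png');b=cv2.imread('pics/w2.png')
c=np.zeros((600,800,3),np.uint8);c[:300,:400]=cv2.resize(a,(400,300));c[300:,:400]=0
c=np.hstack([cv2.resize(a,(400,300)),cv2.resize(b,(400,300))]);cv2.imwrite('pics/w12.png',c)
E
```

```text
2.875 [ 487.56036744 -289.76936023  301.06039628] [ 1.79987885e+02 -4.62933170e-02  1.19169179e+02] 55.57289714575321 [-3.59230686e+01  1.34418696e+00  8.44901653e+01  3.05667644e-02
  9.42025324e+01 -6.50900130e+01]
```

View pics/w12.png

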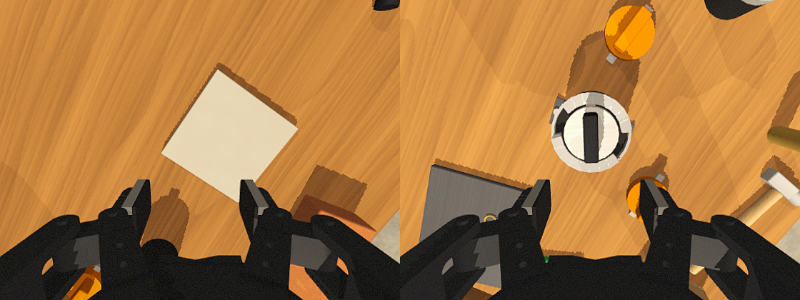

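The wrist views show the board at left with corners near (218,70), (298,128), (243,203) and (162,155). The barrel is at (592,132) in the montage with its bar vertical, and its slots at about (562,122) and (622,142). Next I measure these by segmentation.

```bash
python3 - <<'E'
from h import *
import json
T=json.load(open('m0.json'))['top'];m1=json.load(open('m1.json'));m2=json.load(open('m2.json'))
def blob(im,mask,seed):
    n,l,st,c=cv2.connectedComponentsWithStats(mask.astype(np.uint8),connectivity=4)
    k=l[seed[1],seed[0]];mm=(l==k).astype(np.uint8);cn=max(cv2.findContours(mm,0,2)[0],key=cv2.contourArea)
    return st[k],c[k],cn
w2=cv2.imread('pics/w2.png');w1=cv2.imread('pics/w1.png');t=cv2.imread('pics/top0.png')
st,c,cn=blob(w2,w2.max(2)<75,(268,190));r=cv2.minAreaRect(cn);b=cv2.boxPoints(r);print('bar w2',st,c,r)
E=sorted([(b[i]+b[(i+1)%4])/2 for i in range(4)],key=lambda p:p[1]); 
a,z=E[0],E[-1]
print('bar ends',a,z)
for p in(a,z,(a+z)/2): print(atz(m2,*p,136).round(1))
for n,im,m,seed in(('w1',w1,m1,(320,180)),('top',t,T,(137,211))):
    st,c,cn=blob(im,(im[:,:,0]>95 if n=='top' else im[:,:,0]>120),seed)
    hull=cv2.approxPolyDP(cv2.convexHull(cn),6,True)[:,0].astype(float);print(n,st,hull.tolist())
    P=np.array([atz(m,*p,15) for p in hull]);print(P.round(1).tolist())
c=cv2.resize(w2[110:260,195:345],(600,600),interpolation=cv2.INTER_CUBIC);cv2.imwrite('pics/crop2.png',c)
E
```

```text
bar w2 [ 250  157   29   71 1408] [266.93252841 192.37286932] ((264.0, 192.0), (70.0, 28.0), 90.0)
bar ends [264. 157.] [264. 227.]
[ 465.3 -266.5  136. ]
[ 497.3 -324.8  136. ]
[ 480.8 -294.8  136. ]
w1 [  226    98   191   186 18210] [[304.0, 98.0], [416.0, 179.0], [333.0, 283.0], [226.0, 215.0]]
[[492.0, 383.4, 15.0], [666.9, 367.7, 15.0], [651.7, 191.4, 15.0], [476.4, 207.0, 15.0]]
top [  89  166   93   89 6343] [[105.0, 166.0], [181.0, 175.0], [168.0, 254.0], [89.0, 244.0]]
[[669.7, 364.9, 15.0], [650.3, 190.3, 15.0], [477.1, 206.7, 15.0], [494.4, 382.5, 15.0]]
```

View pics/crop2.png

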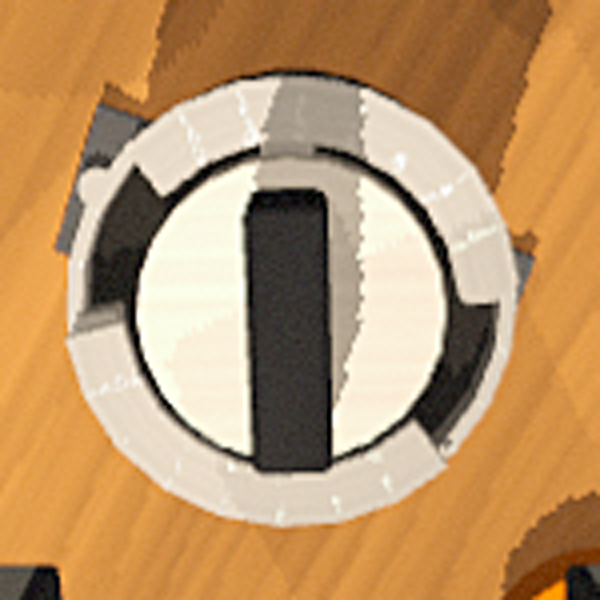

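The crop gives the bar's top face running from y 212 to 470 at x≈290. The slot inner corners are (163,197)/(125,308) on the left and (457,308)/(412,425) on the right. The lid disc is centred near (290,310).

```bash
python3 - <<'E'
from h import *
import json
T=json.load(open('m0.json'))['top'];S=json.load(open('m0.json'))['scene'];m=json.load(open('m2.json'))
w=lambda x,y:(m,195+x/4,110+y/4)
t=lambda x,y:(T,365+x/5,205+y/5)
ang=lambda a,b:np.degrees(np.arctan2(*(a-b)[[1,0]]))
a,b=atz(*w(288,212),136),atz(*w(292,470),136);print('bar',a,b,(a+b)/2,ang(b,a),np.linalg.norm(a-b))
print('tri',tri([w(288,212),t(225,265)]),tri([w(292,470),t(388,173)]))
P=[atz(*w(*p),98) for p in((163,197),(125,308),(457,308),(412,425))]
l=(P[0]+P[1])/2;r=(P[2]+P[3])/2;print('slot',ang(l,r),ang(r,l),(l+r)/2,np.linalg.norm(P[0]-P[1]),np.linalg.norm(P[2]-P[3]))
P=[atz(*w(*p),98) for p in((68,300),(520,300),(292,72),(292,525))];print(np.round(P,1),'c',(P[0]+P[1])/2,(P[2]+P[3])/2)
P=[atz(*w(*p),102) for p in((136,305),(447,305))];print(np.round(P,1),np.mean(P,0))
E
```

```text
bar [ 470.24627019 -269.88426906  136.        ] [ 500.83781098 -323.39899116  136.        ] [ 485.54204058 -296.64163011  136.        ] -60.24567674520172 61.641445868811125
tri (array([ 471.20620926, -274.20704791,  102.38905141]), [np.float64(0.7425007631261527), np.float64(0.7425007631261155)]) (array([ 499.65212143, -320.17956749,  147.10401331]), [np.float64(0.4832954926410083), np.float64(0.4832954926409149)])
slot -172.73109034667888 7.2689096533211295 [ 485.17283788 -296.79520109   98.        ] 30.678759918687184 33.596901703768054
[[ 433.3 -322.4   98. ]
 [ 535.8 -265.3   98. ]
 [ 456.3 -243.8   98. ]
 [ 514.1 -348.5   98. ]] c [ 484.5533007  -293.87636616   98.        ] [ 485.21283225 -296.15485505   98.        ]
[[ 449.4 -314.   102. ]
 [ 519.1 -275.2  102. ]] [ 484.27207422 -294.60331501  102.        ]
```

Axis (485,-296.5), bar at -60.3°, slots at 7.3°, so the turn is about 67.5°. Descending onto the bar.

Request:
arm_command(
  targets=[
    [[-0.0025,-0.0067,-0.05,0,0,0.01,0.3],[0,0,-0.05,0,0,0,0.3],[0,0,-0.04,0,0,0,0.3],[0,0,-0.03,0,0,0,0.3],[0,0,-0.015,0,0,0,0.3],[0,0,-0.008,0,0,0,0.3],[0,0,0,0,0,0,0.3],[0,0,0,0,0,0,0.3]],
  ],
)

```text
time: 3.88
tool_pos: [485.5, -298.7, 109.8]
tcp_rot: [179.9, 0.1, 119.6]
ft_force: [0.5, -1.1, -0.4]
finger_gap: 55.6
grip_force: 0.0
```

Request:
arm_command(
  targets=[
    [[0,0,0,0,0,0,-0.3],[0,0,0,0,0,0,-0.6],[0,0,0,0,0,0,-0.8],[0,0,0,0,0,0,-0.8],[0,0,0,0,0,0,-0.8]],
  ],
  force=40,
)

```text
time: 4.5
tool_pos: [485.0, -298.5, 109.1]
tcp_rot: [180.0, 0.1, 119.6]
ft_force: [-0.6, -1.0, 6.3]
finger_gap: 18.9
grip_force: 41.2
```

Request:
arm_command(
  targets=[
    [[0.0001,0.0002,0,0,0,0.06,-0.8],[0.0001,0.0002,0,0,0,0.09,-0.8],[0.0001,0.0002,0,0,0,0.09,-0.8],[0.0001,0.0002,0,0,0,0.09,-0.8],[0.0001,0.0002,0,0,0,0.09,-0.8],[0.0001,0.0002,0,0,0,0.09,-0.8],[0.0001,0.0002,0,0,0,0.09,-0.8]],
  ],
)

```text
time: 5.38
tool_pos: [485.8, -297.1, 109.1]
tcp_rot: [-180.0, 0.1, 154.1]
ft_force: [-0.3, -0.1, 5.7]
finger_gap: 19.3
grip_force: 41.1
```

Request:
arm_command(
  targets=[
    [[0.0001,0.0001,0,0,0,0.09,-0.8],[0.0001,0.0001,0,0,0,0.09,-0.8],[0,0,0,0,0,0.09,-0.8],[0,0,0,0,0,0.09,-0.8],[0,0,0,0,0,0.09,-0.8],[0,0,0,0,0,0.07,-0.8],[0,0,0,0,0,0.05,-0.8],[0,0,0,0,0,0,-0.8],[0,0,0,0,0,0,-0.8]],
  ],
)

```text
time: 6.5
tool_pos: [486.1, -296.9, 109.1]
tcp_rot: [-179.9, 0.1, -173.3]
ft_force: [1.0, -0.4, 5.7]
finger_gap: 19.2
grip_force: 41.4
```

```bash
python3 - <<'E'
from h import *
snap('wrist','w3.png');s=status.sense();print(s['time'],s['tool_pos'],s['tcp_rot'],s['joint_pos'],s['wrist_torque'])
a=cv2.imread('pics/w3.png');t=snap('top','t3.png')[205:305,365:465,::-1]
cv2.imwrite('pics/c3.png',np.hstack([cv2.resize(a,(400,400)),cv2.resize(t,(400,400),interpolation=cv2.INTER_CUBIC)]))
E
```

```text
6.55 [ 486.05917127 -296.84492393  109.05992218] [-1.79949411e+02  6.79759825e-02 -1.73333766e+02] [-3.65771311e+01  7.92835150e+00  9.78560794e+01  1.01039674e-02
  7.41313940e+01 -1.33246091e+02] [ 0.11745996 -0.01615309  0.18679435]
```

View pics/c3.png

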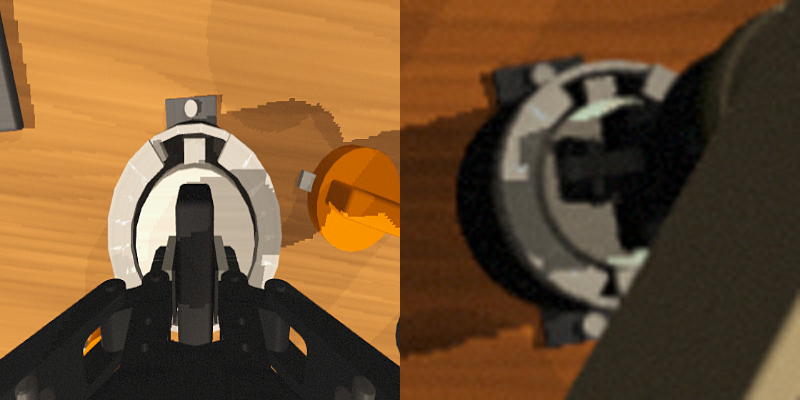

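The lug at (194,150) stands centrally in the slot gap in the wrist view. The top view shows the same at crop (600,88). Lifting straight up.

Request:
arm_command(
  targets=[
    [[0,0,0.004,0,0,0,-0.8],[0,0,0.006,0,0,0,-0.8],[0,0,0.008,0,0,0,-0.8],[0,0,0.008,0,0,0,-0.8],[0,0,0.008,0,0,0,-0.8],[0,0,0.008,0,0,0,-0.8],[0,0,0,0,0,0,-0.8]],
  ],
  force=50,
)

```text
time: 7.48
tool_pos: [486.0, -296.9, 151.4]
tcp_rot: [-179.9, 0.1, -173.3]
ft_force: [0.0, -0.2, -3.3]
finger_gap: 19.4
grip_force: 48.9
```

Request:
arm_command(
  targets=[
    [[0,0,0.03,0,0,0,-0.8],[0,0,0.045,0,0,0,-0.8],[0,0,0.045,0,0,0,-0.8],[0,0,0.03,0,0,0,-0.8],[0.005,0.02,0,0,0,0,-0.8],[0.009,0.04,0,0,0,0,-0.8],[0.009,0.05,0,0,0,-0.02,-0.8],[0.009,0.055,0,0,0,-0.02,-0.8],[0.009,0.055,0,0,0,-0.02,-0.8],[0.009,0.055,0,0,0,-0.02,-0.8]],
  ],
)

```text
time: 8.72
tool_pos: [534.6, -18.7, 298.0]
tcp_rot: [180.0, -0.2, -177.9]
ft_force: [1.1, -0.2, -2.2]
finger_gap: 18.8
grip_force: 49.2
```

Request:
arm_command(
  targets=[
    [[0.009,0.055,0,0,0,-0.03,-0.8],[0.009,0.055,0,0,0,-0.03,-0.8],[0.009,0.055,0,0,0,-0.03,-0.8],[0.005,0.055,0,0,0,-0.03,-0.8],[0.004,0.05,0,0,0,0,-0.8],[0,0.04,0,0,0,0,-0.8],[0,0.02,0,0,0,0,-0.8],[0,0.01,0,0,0,0,-0.8],[0,0,0,0,0,0,-0.8],[0,0,0,0,0,0,-0.8]],
  ],
)

```text
time: 9.98
tool_pos: [571.8, 317.3, 300.4]
tcp_rot: [-180.0, 0.0, 175.1]
ft_force: [-0.6, -0.3, -1.7]
finger_gap: 19.2
grip_force: 49.2
```

```bash
python3 - <<'E'
from h import *
s=status.sense();print(s['time'],s['tool_pos'],s['tcp_rot'],s['joint_pos'],s['ft_force'])
a=cv2.resize(snap('scene','s4.png')[60:340,250:530,::-1],(400,400));b=cv2.resize(snap('wrist','w4.png')[:,:,::-1],(400,400))
cv2.imwrite('pics/c4.png',np.hstack([a,b]))
E
```

```text
9.975 [571.78317846 317.25034403 300.35302328] [-1.79979414e+02  8.41245339e-03  1.75123282e+02] [ 2.45449470e+01  1.49444458e+01  6.96880346e+01 -2.21609378e-02
  9.53703044e+01 -6.05804070e+01] [-0.55214622 -0.32835306 -1.67359309]
```

View pics/c4.png

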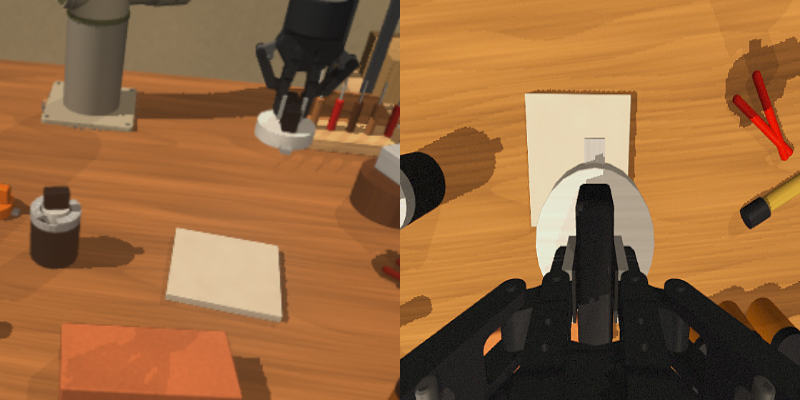

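Held lid is level, and the lug at (594,150) points toward the camera. I overshot y by 30 mm. I'll check the lid centre against the TCP using the disc's far rim and sides.

```bash
python3 - <<'E'
from h import *
m=viewer.camera_model('wrist');a=cv2.imread('pics/w4.png')
print([(y,a[y,274].tolist(),a[y,250].tolist()) for y in range(136,200,3)])
for u,v in((274,157),(274,165),(274,173),(274,181),(274,186)): print(v,atz(m,u,v,293.5).round(1),atz(m,u,v,271.5).round(1))
E
```

```text
[(136, [179, 215, 232], [183, 216, 232]), (139, [178, 213, 232], [179, 214, 230]), (142, [182, 217, 233], [180, 214, 232]), (145, [117, 129, 139], [179, 213, 231]), (148, [183, 202, 214], [180, 215, 233]), (151, [186, 202, 215], [179, 214, 231]), (154, [182, 201, 214], [179, 213, 231]), (157, [181, 199, 212], [179, 213, 231]), (160, [183, 200, 214], [180, 215, 232]), (163, [124, 138, 151], [179, 215, 232]), (166, [112, 129, 137], [182, 216, 233]), (169, [119, 135, 147], [181, 215, 233]), (172, [94, 109, 119], [130, 159, 175]), (175, [81, 97, 107], [87, 102, 114]), (178, [207, 228, 234], [103, 119, 133]), (181, [207, 228, 231], [210, 231, 235]), (184, [210, 232, 236], [206, 228, 232]), (187, [141, 161, 178], [210, 232, 231]), (190, [142, 163, 175], [206, 227, 231]), (193, [5, 0, 0], [207, 229, 232]), (196, [23, 23, 21], [221, 245, 250]), (199, [0, 0, 12], [120, 142, 150])]
157 [522.7 322.6 293.5] [525.3 322.5 271.5]
165 [526.2 322.3 293.5] [529.3 322.1 271.5]
173 [529.7 322.  293.5] [533.3 321.8 271.5]
181 [533.3 321.7 293.5] [537.5 321.4 271.5]
186 [535.6 321.5 293.5] [540.1 321.2 271.5]
```

Lid centre agrees with the TCP to about 1 mm. Shift −30 mm in y and descend; contact is expected at TCP z≈44.

Request:
arm_command(
  targets=[
    [[0,-0.015,-0.02,0,0,0,-0.8],[0,-0.015,-0.045,0,0,0,-0.8],[0,0,-0.05,0,0,0,-0.8],[0,0,-0.05,0,0,0,-0.8],[0,0,-0.04,0,0,0,-0.8],[0,0,-0.025,0,0,0,-0.8],[0,0,-0.01,0,0,0,-0.8],[0,0,0,0,0,0,-0.8],[0,0,0,0,0,0,-0.8]],
  ],
)

```text
time: 11.2
tool_pos: [572.8, 288.8, 62.3]
tcp_rot: [179.9, 0.1, 175.2]
ft_force: [-0.1, -0.5, -1.7]
finger_gap: 19.2
grip_force: 49.2
```

Request:
arm_command(
  targets=[
    [[0,0,-0.003,0,0,0,-0.8],[0,0,-0.003,0,0,0,-0.8],[0,0,-0.003,0,0,0,-0.8],[0,0,-0.002,0,0,0,-0.8],[0,0,-0.002,0,0,0,-0.8],[0,0,0,0,0,0,-0.8],[0,0,0,0,0,0,-0.8]],
  ],
)

```text
time: 12.08
tool_pos: [571.5, 288.5, 47.3]
tcp_rot: [180.0, 0.0, 175.2]
ft_force: [0.7, -0.9, -1.8]
finger_gap: 19.3
grip_force: 49.2
```

Request:
arm_command(
  targets=[
    [[0,-0.001,-0.001,0,0,0,-0.8],[0,0,-0.001,0,0,0,-0.8],[0,0,-0.001,0,0,0,-0.8],[0,0,0,0,0,0,-0.8],[0,0,0,0,0,0,-0.8]],
  ],
)

```text
time: 12.7
tool_pos: [571.5, 287.5, 44.3]
tcp_rot: [180.0, -0.0, 175.2]
ft_force: [0.7, -0.3, -1.6]
finger_gap: 18.9
grip_force: 49.3
```

Request:
arm_command(
  targets=[
    [[0,0,-0.0007,0,0,0,-0.8],[0,0,-0.0007,0,0,0,-0.8],[0,0,0,0,0,0,-0.8],[0,0,0,0,0,0,-0.8]],
  ],
)

```text
time: 13.2
tool_pos: [571.5, 287.5, 44.1]
tcp_rot: [-180.0, 0.0, 175.2]
ft_force: [-5.5, -3.0, 8.3]
finger_gap: 19.3
grip_force: 50.6
```

Contact is made (8 N). Release and retreat straight up.

Request:
arm_command(
  targets=[
    [[0,0,0,0,0,0,-0.5],[0,0,0,0,0,0,-0.3],[0,0,0,0,0,0,0],[0,0,0,0,0,0,0],[0,0,0.008,0,0,0,0],[0,0,0.02,0,0,0,0],[0,0,0.04,0,0,0,0],[0,0,0.055,0,0,0,0],[0,0,0.055,0,0,0,0],[0,0,0.02,0,0,0,0]],
  ],
  force=20,
)

```text
time: 14.45
tool_pos: [573.5, 288.3, 248.3]
tcp_rot: [179.8, 0.5, 175.2]
ft_force: [0.4, -0.9, 0.1]
finger_gap: 42.5
grip_force: 0.0
```

Request:
arm_command(
  targets=[
    [[0,0,0,0,0,0,0],[0,0,0,0,0,0,0]],
  ],
)

```text
time: 14.7
tool_pos: [570.6, 287.1, 238.9]
tcp_rot: [-179.9, -0.2, 175.2]
ft_force: [-0.1, 0.0, -1.3]
finger_gap: 42.9
grip_force: 0.0
```

```bash
python3 - <<'E'
from h import *
s=status.sense();print(s['time'],s['tool_pos'],s['ft_force'],s['finger_gap'])
a=cv2.resize(snap('scene','s5.png')[120:330,130:480,::-1],(400,240));b=cv2.resize(snap('wrist','w5.png')[:,:,::-1],(400,300))
c=np.zeros((300,800,3),np.uint8);c[:240,:400]=a;c[:,400:]=b;cv2.imwrite('pics/c5.png',c)
E
```

```text
14.7 [570.60502033 287.06687369 238.86691222] [-0.08818584  0.03820691 -1.34785229] 42.94812613606945
```

View pics/c5.png

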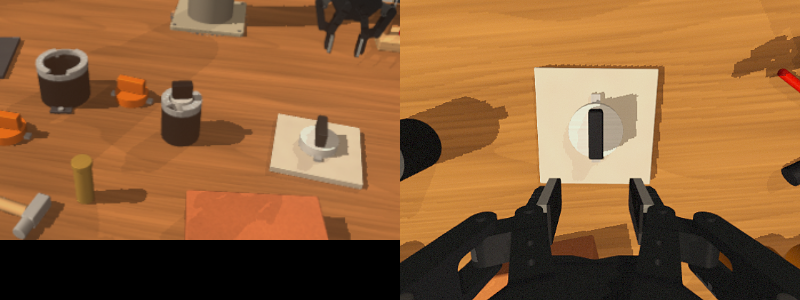

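The lid lies upright at the middle of the board: disc centre about (596,131), with board edges at x 535–660 and y 67–183. The barrel stands open and the narrow barrel is untouched.

```bash
python3 -c "
from bench import job
print(job.hand_in())"
```

```text
the job is handed in; nothing more can be done
None
```

The wide barrel is open and its lid stands right way up in the middle of the soldering board; the narrow barrel was not touched, and the job was handed in at about 15 s of the 48 s allowed.

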